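# Find the sample pot whose port takes the pin gauge

## Robot

A 7-joint arm with a two-finger parallel gripper is mounted at the origin on the work surface. World frame = base frame: x ahead of the robot, y to its left, z up, the work surface at z = 0. Lengths are in m, angles in rad, forces in N, time in s.
With the tool pointing down it reaches from about 0.35 to 0.9 m from the base axis. Payload 19.9 kg.
Tool frame: the origin (TCP) lies at the very end of the fingers, on their centre line; the grasp point (between the pads) lies 19 mm behind it; z points along the fingers, y is the line along which they close (so a half turn about z gives the same grasp; the last joint's range is limited). The gripper opens to 94 mm and grips with 3 to 60 N. Pads are 16 mm wide; open, the fingers measure 119 mm over their backs; the gripper's body (75 mm by 177 mm) begins 78 mm behind the grasp point.
Start: joints at [1.081, 0.417, -0.01, 1.614, 0.005, 1.111, -0.053], TCP at [0.271, -0.563, 0.205] pointing down, gripper open.
Joint ranges: [-2.81, 2.81], [-0.39, 2.02], [-1.27, 1.25], [0.06, 2.57], [-1.19, 4.33], [0.19, 2], [-2.82, 2.82]. Speed limits (rad/s): [1.89, 1.89, 2.39, 2.39, 3.01, 3.01, 3.01].

## Interface

Orientations are given as a unit quaternion [x, y, z, w].
In Python, from workcell import env, snapshot gives the robot as it stands.
- The arm moves only by the tool drive_tool, never from a script. Its argument "increments" is a list of rows, each a list of 7 numbers: the finger opening in cm, from 0 to 9.4, then the shift along the tool's x, y, z in cm, then the turn, a rotation vector about the tool's x, y, z in degrees. A call has 1 to 12 rows; each row is the pose to reach, as a shift and turn from the pose commanded when the call began, along the tool's axes at that moment; what a row does not reach only later rows make up. A row lasts 1/12 s, in which the tool goes at most 41.7 mm and 7.16 degrees, less where a joint would pass 70% of its speed; a pose out of reach is approached as far as the arm can. A call with a gripper value outside its range is refused whole. The fingers move at their own pace and stop on an object; "squeeze" is the grip in N (left out, the last holds). Time passes only in rows, so rows that repeat a pose let the fingers close. It gives the time, the measured TCP pose, the force, the opening and the grip force at its end, in the units of the state.
- env.state(): the state, without advancing time (a new reading comes with each control period).
- snapshot(name): name is "scene" or "top" or "wrist"; returns a dict with "image" (384x512x3 uint8, red, green, blue), "intrinsics" (3x3 intrinsics, pixels), "distortion" ([k1, k2, p1, p2, k3] as OpenCV has them; the pictures are not rectified), "eye" and "orientation" of the camera in the world. Camera axes: x right, y up, looking along -z (the intrinsics and any distortion apply to the point x, -y, -z); pixel columns grow to the right and rows downward; lengths in m; the calibration is good to about 2 mm. A picture is of the moment at which its call begins. There is no depth.
- env.close_job(): hands the job in; it is judged then, once.
The state is a dict: "clock": time; "q": joint angles; "joint_velocities": joint speeds; "joint_efforts": joint torques, N m; "tcp_pos": TCP position; "ee_rot": TCP orientation; "wrist_force": force on the tool from outside, world axes, zero at the start; "ft_torque": the same for the moment, N m; "width": finger opening in m; "grasp_force": force on a finger pad.
Only numpy, scipy, OpenCV 4.12 (cv2) and the standard library are available. Lean on these libraries where they do the work, as an engineer would, in place of code of your own. Each camera call takes 0.05 s, during which the arm holds its last target. There are 200 camera calls.

## Task

One of the three sample pots on the cork board has a lid port that takes the pin gauge all the way in; the other two are choked inside. Take the gauge from its stand and try it gently in the ports of the pots where they stand, without forcing it, until it goes fully home in one, flange flat on the lid; leave the gauge standing in that port and set that pot, gauge and all, upright into the square seat of the wooden carrier. Leave the choked pots standing where they are and do not disturb the torch, the notebook or the red-capped jar.

Things in the scene. Friction and masses are not known exactly. Their poses are not given: they have to be found in the camera images.
- gauge: metal pin gauge, 120 g, upright in the stand at first; origin at the pin tip, z up to the handle. Pin 14 mm diameter, 24 mm long (lowest 4 mm tapers to 9 mm), flange 30 mm diameter at 24 to 28 mm, round handle 22 mm diameter at 28 to 62 mm. Fully home its origin is 20 mm above the pot's; in a choked port it stops about 7 mm higher. Pressing a pot down with more than about 12 N is forcing it
- stand: fixed wooden block 70 x 70 x 34 mm with a blind hole 17 mm wide in the middle of its top, in which the gauge stands with its flange on the block (gauge origin 10 mm above the table); origin at the centre of its underside
- pot_a: one of three sample pots that look alike: white, round, ribbed blue lid 58 mm across, 44 mm tall, 160 g, loose on the board; origin at the centre of its underside, z up. Straight down the middle of the lid runs a port, 15 mm bore. In one pot it is clear to 30 mm deep; in the other two a black sleeve narrows it to 10 mm from 16 mm below the lid's top. Which is which changes every time
- pot_b: one of three sample pots that look alike: white, round, ribbed blue lid 58 mm across, 44 mm tall, 160 g, loose on the board; origin at the centre of its underside, z up. Straight down the middle of the lid runs a port, 15 mm bore. In one pot it is clear to 30 mm deep; in the other two a black sleeve narrows it to 10 mm from 16 mm below the lid's top. Which is which changes every time
- pot_c: one of three sample pots that look alike: white, round, ribbed blue lid 58 mm across, 44 mm tall, 160 g, loose on the board; origin at the centre of its underside, z up. Straight down the middle of the lid runs a port, 15 mm bore. In one pot it is clear to 30 mm deep; in the other two a black sleeve narrows it to 10 mm from 16 mm below the lid's top. Which is which changes every time
- carrier: fixed square wooden carrier 100 x 100 mm, with a dark rim 10 mm high and 18 mm wide round a square seat 64 x 64 mm whose floor is 4 mm above the table; origin at the centre of its underside, sides along its x and y
- seat (a point): centre of the carrier's seat, on its floor, 4 mm above the table; the pot's underside goes here
- board: cork work board 260 x 420 mm, 8 mm thick, on a soft foam pad fixed to the table; sides along its x and y; origin at the centre of its underside. Its top, on which the pots stand, is 18 mm above the table (within 1 mm) and sinks level, about 1 mm for each 2 N pressed on it, 8 mm at most
- torch: bystander: torch lying on the table, red barrel and black head, 150 mm long, 36 mm thick; origin on the table under its middle, x towards the head
- notebook: bystander: spiral notebook lying flat, 108 x 153 x 13 mm; origin at the centre of its underside
- jar: bystander: white jar with a red cap, 60 mm diameter, 75 mm tall, upright; origin at the centre of its underside
Not all that is in view belongs to the job. What is shaped like the pot_c but pink or turquoise is not meant.

How it is judged:
By the outcome, as a careful person would: the job done as asked, in the order asked, and still so for the second after the job is handed in, with the robot touching nothing.
It also fails if it takes over 67 s, if anything falls off the work surface, if the arm or the gripper's body presses on something with over 40 N, if the wrist force passes 120 N, or if a joint passes its speed limit or range.

## Working session

There is one attempt and no reset: what is moved stays moved. The work goes in short steps, Python scripts to look and compute and a tool call to move; the robot and the scene stay as the last step left them, time stands still between calls to the robot, and variables do not carry over. Pictures are saved under pics/ and viewed, at most 10 in all, crops included, and the job is handed in when it is done.

Besides the shell and the picture viewer there is one more tool, called after "Call:" as name(argument=value, ...) on one line, values as JSON. drive_tool: Moves the arm, as the interface text tells. Its arguments: {"type":"object","properties":{"increments":{"type":"array"},"squeeze":{"type":"number"}},"required":["increments"]}

```bash
mkdir -p pics; ls; cat > h.py <<'E'
import numpy as np,cv2,pickle
from scipy.spatial.transform import Rotation as R
def cam(s):
    return np.array(s["intrinsics"],float),np.array(s["distortion"],float),np.array(s["eye"],float),R.from_quat(s["orientation"]).as_matrix()
def p2w(s,px,z):
    K,d,e,M=cam(s)
    u=cv2.undistortPoints(np.array(px,float).reshape(-1,1,2),K,d).reshape(-1,2)
    r=np.c_[u[:,0],-u[:,1],-np.ones(len(u))]@M.T
    return e+r*((z-e[2])/r[:,2])[:,None]
def w2p(s,P):
    K,d,e,M=cam(s)
    c=(np.atleast_2d(P)-e)@M; c=c*[1,-1,-1]
    return cv2.projectPoints(c,np.zeros(3),np.zeros(3),K,d)[0].reshape(-1,2)
E
python3 - <<'E'
from workcell import env,snapshot
import cv2,pickle,numpy as np
for n in("scene","top"):
    s=snapshot(n); cv2.imwrite(f"pics/{n}0.png",s["image"][:,:,::-1]); pickle.dump(s,open(n+"0.pkl","wb"))
    print(n,s["eye"],s["orientation"],s["intrinsics"],s["distortion"])
print(env.state())
E
```

```text
pics
scene [1.30276711 0.29256305 0.83820397] [0.19922619 0.30999685 0.79671991 0.47900758] [[440.2635436    0.         255.15213975]
 [  0.         440.2635436  196.02635864]
 [  0.           0.           1.        ]] [0.01111053 0.         0.         0.         0.        ]
top [ 0.48301459 -0.02775679  0.91899961] [ 0.0477949  -0.06387241 -0.70152397  0.70816671] [[371.71351647   0.         252.58541795]
 [  0.         371.71351647 189.53126224]
 [  0.           0.           1.        ]] [-0.0501829  0.         0.         0.         0.       ]
{'clock': 0.1, 'q': array([ 1.08049238,  0.41790251, -0.01030052,  1.61410754,  0.00466146,
        1.11069141, -0.05298852]), 'joint_velocities': array([-0.00036367, -0.00188865, -0.00070298, -0.00060489,  0.00104704,
        0.00070062,  0.00091161]), 'joint_efforts': array([ 4.13258429e-03, -8.52576756e+01,  6.41316120e-01, -4.26692998e+01,
       -4.87600837e-02,  1.63702603e-02,  8.38452934e-05]), 'tcp_pos': array([ 0.27103347, -0.56280188,  0.2048979 ]), 'ee_rot': array([ 9.74927207e-01,  2.22523361e-01, -1.45692870e-04, -5.22465817e-04]), 'wrist_force': array([ 0.38528627, -0.68339797, -0.13330932]), 'ft_torque': array([-0.04013408, -0.07292371, -0.02262499]), 'grasp_force': 0.0, 'width': 0.09380011828624624}
```

View pics/top0.png

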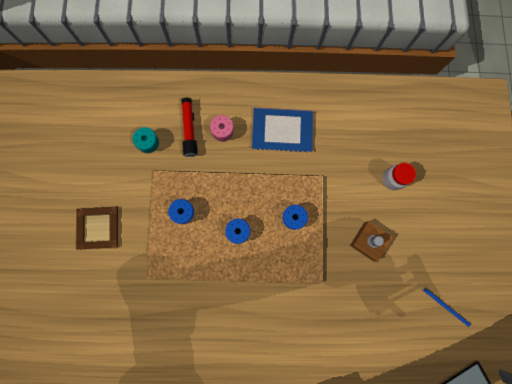

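View pics/scene0.png

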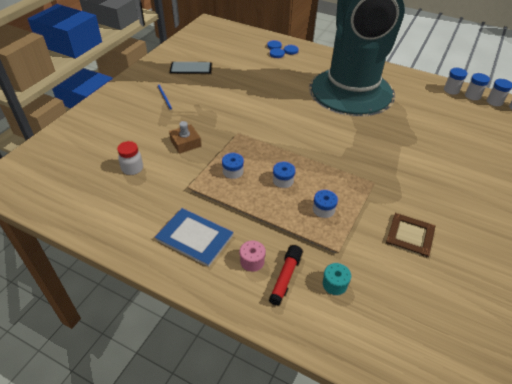

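Top view: pots at (181,211), (238,231), (295,217); stand with gauge at (375,240); carrier at (98,228). Image up is +x and image left is +y.

```bash
cat > m.py <<'E'
from h import *
s=pickle.load(open("top0.pkl","rb")); im=s["image"].astype(int)
r,g,b=im[...,0],im[...,1],im[...,2]
def blobs(m,amin):
    n,l,st,c=cv2.connectedComponentsWithStats(m.astype(np.uint8))
    return [(c[i],st[i]) for i in range(1,n) if st[i,4]>amin]
for c,st in blobs((b>110)&(r<60)&(b-g>50),150):
    print("blue",c,st,p2w(s,c,0.058)[0].round(4))
for box,nm,z in(((350,215,400,265),"stand",.034),((70,200,125,255),"carrier",.01)):
    x0,y0,x1,y1=box; sub=im[y0:y1,x0:x1]
    m=(sub.sum(2)<(330 if nm=="stand" else 240)).astype(np.uint8)
    cs,_=cv2.findContours(m,0,1); c=max(cs,key=cv2.contourArea)
    w=p2w(s,c.reshape(-1,2)+[x0,y0],z)[:,:2]
    rr=cv2.minAreaRect((w*1000).astype(np.float32)); print(nm,rr)
x0,y0=360,225; sub=im[y0:255,x0:390]
m=(np.ptp(sub,axis=2)<30)&(sub.sum(2)>240)
for c,st in blobs(m,10): print("gauge",c+[x0,y0],st,p2w(s,c+[x0,y0],.072)[0].round(4))
big=cv2.resize(np.hstack([s["image"][200:260,70:130],s["image"][210:270,345:405]]),None,fx=6,fy=6,interpolation=2)
cv2.imwrite("pics/crop.png",big[:,:,::-1])
E
python3 m.py
```

```text
blue [280.01081081 143.92972973] [253 130  59  21 370] [ 0.7319 -0.1119  0.058 ]
blue [180.4549763  210.93364929] [169 199  24  25 422] [0.5682 0.1201 0.058 ]
blue [294.73732719 216.62211982] [283 205  25  24 434] [ 0.5577 -0.1455  0.058 ]
blue [237.36951501 230.66512702] [226 219  24  25 433] [ 0.524  -0.0125  0.058 ]
blue [447.18589744 307.53205128] [425 290  45  36 156] [ 0.3502 -0.4973  0.058 ]
stand ((502.7817687988281, -339.3768615722656), (117.34304809570312, 112.04195404052734), 88.25184631347656)
carrier ((530.73193359375, 326.98492431640625), (100.3856430053711, 111.21868133544922), 3.9529218673706055)
gauge [375.21481481 241.00740741] [  7  10  17  13 135] [ 0.502  -0.3284  0.072 ]
```

View pics/crop.png

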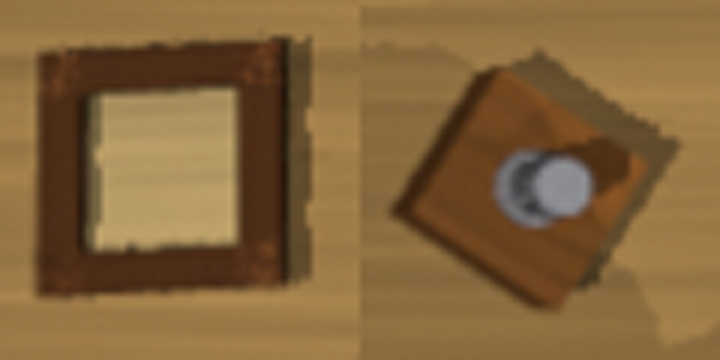

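Crop: carrier rim corners (38,55), (285,40), (288,283), (38,297) in crop pixels; handle top centre at (563,187), flange centre about (535,188).

```bash
python3 - <<'E'
from h import *
s=pickle.load(open("top0.pkl","rb")); f=lambda x,y:((np.array(x)-.5*5)/6+y)
T=lambda l,z,o:p2w(s,[((x-2.5)/6+o[0],(y-2.5)/6+o[1]) for x,y in l],z).round(4)
c=T([(38,55),(285,40),(288,283),(38,297)],.01,(70,200)); print(c,c.mean(0))
print(T([(90,92),(238,88),(238,247),(90,252)],.005,(70,200)).mean(0))
print("top",T([(563,187)],.072,(285,210)),"flange",T([(535,188)],.038,(285,210)))
from workcell import env
q=env.state(); M=R.from_quat(q["ee_rot"]).as_matrix(); print(M.round(3))
E
```

```text
[[0.5753 0.386  0.01  ]
 [0.5827 0.2845 0.01  ]
 [0.4844 0.2772 0.01  ]
 [0.4773 0.3785 0.01  ]] [0.529925 0.33155  0.01    ]
[0.5296   0.332675 0.005   ]
top [[ 0.5026 -0.3359  0.072 ]] flange [[ 0.5029 -0.3369  0.038 ]]
[[ 0.901  0.434 -0.001]
 [ 0.434 -0.901  0.001]
 [-0.    -0.001 -1.   ]]
```

Call:
drive_tool(increments=[[9.4, 30.7, -10.3, 5, 0, 0, 0], [9.4, 30.7, -10.3, 5, 0, 0, 0], [6, 30.7, -10.3, 5, 0, 0, 0], [6, 30.7, -10.3, 5, 0, 0, 0], [6, 30.7, -10.3, 5, 0, 0, 0], [6, 30.7, -10.3, 5, 0, 0, 0], [6, 30.7, -10.3, 5, 0, 0, 0], [6, 30.7, -10.3, 5, 0, 0, 0], [6, 30.7, -10.3, 5, 0, 0, 0], [6, 30.7, -10.3, 5, 0, 0, 0], [6, 30.7, -10.3, 5, 0, 0, 0]], squeeze=25)

```text
clock: 1.02
tcp_pos: [0.5026, -0.3374, 0.1551]
ee_rot: [0.975, 0.222, -0.0, -0.0]
wrist_force: [0.0, -1.1, 0.0]
width: 0.06
grasp_force: 0.0
```

```bash
python3 - <<'E'
from h import *
from workcell import env,snapshot
s=snapshot("wrist"); pickle.dump(s,open("w1.pkl","wb")); q=env.state()
cv2.imwrite("pics/w1.png",s["image"][:,:,::-1]); print(q["clock"],q["tcp_pos"],q["ee_rot"],q["width"],s["eye"],s["orientation"],s["intrinsics"][0],s["distortion"])
g=[.5028,-.3365]
print(w2p(s,[[*g,.072],[*g,.038],[*g,.034]]))
E
```

```text
1.0667 [ 0.50228957 -0.33802062  0.15535832] [ 9.75069974e-01  2.21897374e-01 -3.10533035e-04  7.36445921e-05] 0.05994173586637496 [ 0.5673747  -0.3071627   0.33434097] [-0.1062766   0.06764097 -0.52753933  0.84013823] [269.96938589   0.         259.5198817 ] [-1.07029e-05  0.00000e+00  0.00000e+00  0.00000e+00  0.00000e+00]
[[258.31286759 196.57427612]
 [258.48925112 188.71250847]
 [258.50752748 187.89789443]]
```

View pics/w1.png

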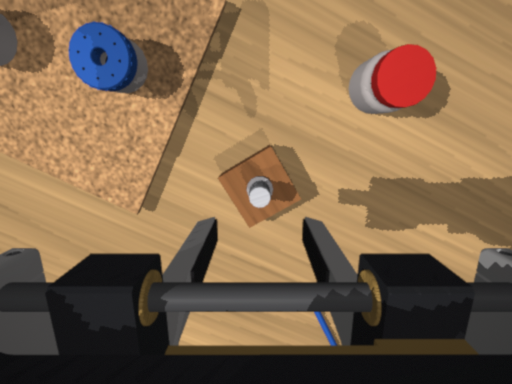

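Wrist view: gauge handle top at about (260,199), the right-hand pot's port at about (101,58), jar upper right.

```bash
python3 - <<'E'
from h import *
s=pickle.load(open("w1.pkl","rb")); im=s["image"].astype(int)
sub=im[175:215,240:280]; m=((np.ptp(sub,axis=2)<40)&(sub.sum(2)>420)).astype(np.uint8)
n,l,st,c=cv2.connectedComponentsWithStats(m); i=1+st[1:,4].argmax(); print(st[i],c[i]+[240,175],p2w(s,c[i]+[240,175],.072))
sub=im[40:75,85:118]; m=(sub.sum(2)<110).astype(np.uint8)
n,l,st,c=cv2.connectedComponentsWithStats(m); i=1+st[1:,4].argmax(); print(st[i],c[i]+[85,40],p2w(s,c[i]+[85,40],.062))
b=(im[...,2]>100)&(im[...,0]<70)&(im[...,2]-im[...,1]>50); b[:, 200:]=0
ys,xs=np.nonzero(b[:110]); print(xs.mean(),ys.mean())
cv2.imwrite("pics/w1c.png",np.hstack([cv2.resize(s["image"][170:220,235:285],(400,400),interpolation=2),cv2.resize(s["image"][15:105,60:150],(400,400),interpolation=2)])[:,:,::-1])
E
```

```text
[  7   3  23  30 410] [258.31219512 194.91463415] [[ 0.50435676 -0.33575091  0.072     ]]
[ 9  9  9  7 39] [98.23076923 51.23076923] [[ 0.5610182  -0.14542042  0.062     ]]
99.20440251572327 55.144654088050316
```

View pics/w1c.png

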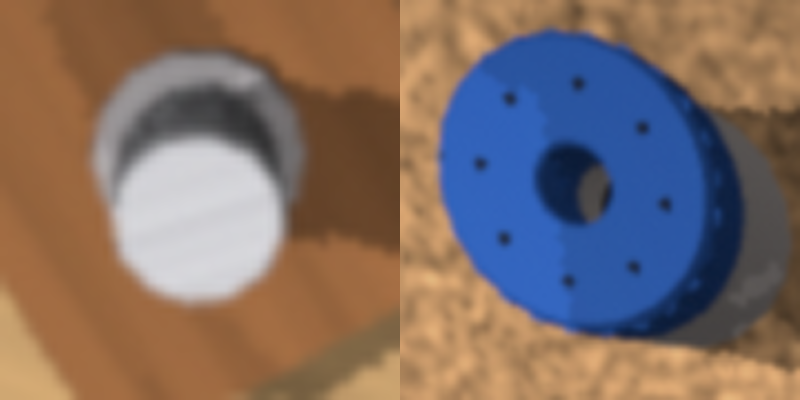

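Crop: handle top centre at (198,219); port centre at (573,184). So the full-image pixels are (259.3,197.0) and (98.4,56).

```bash
python3 - <<'E'
from h import *
s=pickle.load(open("w1.pkl","rb"))
print(p2w(s,[(259.3,197.0)],.072),p2w(s,[(98.4,56.0)],.062))
M=R.from_quat([ 9.75069974e-01,  2.21897374e-01,0,0]).as_matrix()
print((np.array([.5027,-.3365,.042])-[.5023,-.3380,.1554])@M*100)
E
```

```text
[[ 0.50283182 -0.3375876   0.072     ]] [[ 0.55722757 -0.14675821  0.062     ]]
[ 0.10097057 -0.11791923 11.34      ]
```

Call:
drive_tool(increments=[[6, 0.05, -0.05, 4, 0, 0, 0], [6, 0.05, -0.05, 8, 0, 0, 0], [6, 0.05, -0.05, 10, 0, 0, 0], [6, 0.05, -0.05, 11.3, 0, 0, 0], [6, 0.05, -0.05, 11.3, 0, 0, 0], [6, 0.05, -0.05, 11.3, 0, 0, 0], [1, 0.05, -0.05, 11.3, 0, 0, 0], [1, 0.05, -0.05, 11.3, 0, 0, 0], [1, 0.05, -0.05, 11.3, 0, 0, 0], [1, 0.05, -0.05, 11.3, 0, 0, 0], [1, 0.05, -0.05, 11.3, 0, 0, 0], [1, 0.05, -0.05, 11.3, 0, 0, 0]], squeeze=25)

```text
clock: 2.07
tcp_pos: [0.5034, -0.3365, 0.0427]
ee_rot: [0.975, 0.222, 0.0, 0.0]
wrist_force: [0.2, 0.0, 0.4]
width: 0.0235
grasp_force: 0.0
```

Call:
drive_tool(increments=[[1, 0, 0, 0, 0, 0, 0], [1, 0, 0, 0, 0, 0, 0], [1, 0, 0, 0, 0, 0, 0], [1, 0, 0, -2, 0, 0, 0], [1, 0, 0, -5, 0, 0, 0], [1, 0, 0, -9, 0, 0, 0], [1, 0, 0, -9, 0, 0, 0], [1, 0, 0, -9, 0, 0, 0]])

```text
clock: 2.73
tcp_pos: [0.5042, -0.337, 0.1342]
ee_rot: [0.975, 0.222, 0.001, 0.001]
wrist_force: [-0.0, 0.3, -2.0]
width: 0.0213
grasp_force: 25.0
```

Call:
drive_tool(increments=[[1, 3, -3.3, 0, 0, 0, 0], [1, 6, -6.7, 0, 0, 0, 0], [1, 9, -10, 0, 0, 0, 0], [1, 11.5, -13, 0, 0, 0, 0], [1, 13.1, -14.8, 0, 0, 0, 0], [1, 13.1, -14.8, 0, 0, 0, 0], [1, 13.1, -14.8, 0, 0, 0, 0], [1, 13.1, -14.8, 0, 0, 0, 0]])

```text
clock: 3.4
tcp_pos: [0.5564, -0.1466, 0.1314]
ee_rot: [0.975, 0.222, -0.001, -0.0]
wrist_force: [-0.5, -1.3, -1.9]
width: 0.0217
grasp_force: 25.0
```

```bash
python3 - <<'E'
from h import *
from workcell import env,snapshot
s=snapshot("wrist"); pickle.dump(s,open("w2.pkl","wb")); q=env.state()
cv2.imwrite("pics/w2.png",cv2.resize(s["image"],(768,576),interpolation=2)[:,:,::-1]); print(q)
g=[.5575,-.146]
print(w2p(s,[[*g,.062],[*q["tcp_pos"][:2],q["tcp_pos"][2]-.032]]))
E
```

```text
{'clock': 3.45, 'q': array([ 0.34683759,  0.41811498, -0.17893729,  1.8025044 ,  0.09063863,
        0.93034475, -0.99447057]), 'joint_velocities': array([ 0.01347916, -0.00463397,  0.00076263, -0.00496555,  0.00042763,
        0.00226511, -0.00077744]), 'joint_efforts': array([-2.01620132e+00, -8.09800315e+01, -3.60006250e+00, -3.84870350e+01,
       -8.83154967e-02, -7.12852716e-02, -2.51384662e-02]), 'tcp_pos': array([ 0.55642084, -0.14719773,  0.13155732]), 'ee_rot': array([ 9.75054107e-01,  2.21966068e-01, -7.29574278e-04, -1.45871470e-04]), 'wrist_force': array([ 0.72908683, -0.42544243, -2.2000052 ]), 'ft_torque': array([ 0.00285316, -0.00662283, -0.02045776]), 'grasp_force': 24.99782681465149, 'width': 0.02142707790946636}
[[258.9808387  199.65825468]
 [259.54226804 213.84956303]]
```

View pics/w2.png

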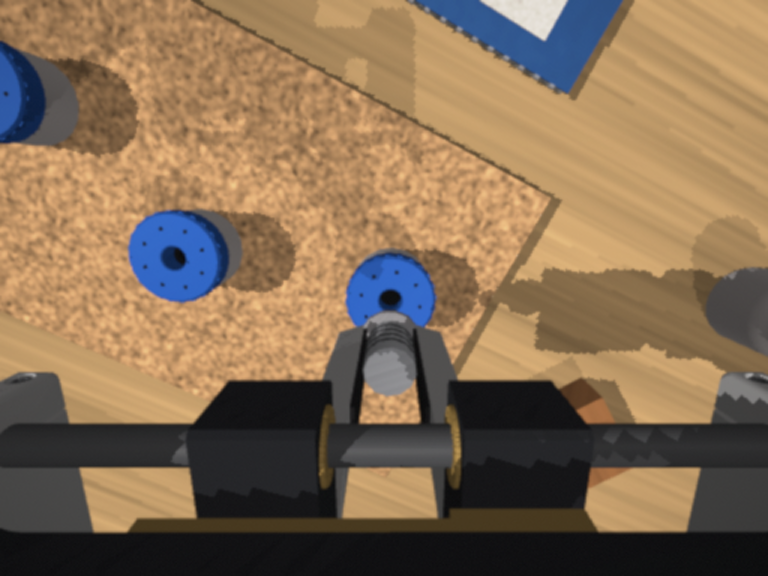

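Wrist view (1.5x): the port under the gauge is at (390,297), the next pot's port at (173,257). The gauge is held upright between the fingers, handle top at (388,372).

```bash
python3 - <<'E'
from h import *
s=pickle.load(open("w2.pkl","rb")); im=s["image"].astype(int)
for (x,y) in((260,198),(115,171)):
    sub=im[y-12:y+13,x-12:x+13]; m=(sub[...,2]<95)
    n,l,st,c=cv2.connectedComponentsWithStats(m.astype(np.uint8))
    for i in range(1,n):
        if st[i,4]>15: p=c[i]+[x-12,y-12]; print(st[i],p,p2w(s,p,.062)[0])
    print(p2w(s,[(x,y)],.062))
# handle top centre
print(p2w(s,[(388/1.5,373/1.5)],.1316+.030))
E
```

```text
[  5   7  14  15 157] [259.50955414 199.89808917] [ 0.55750512 -0.14655891  0.062     ]
[[ 0.55940563 -0.14616251  0.062     ]]
[  5   6  16  14 170] [115.65882353 171.58235294] [ 0.52390882 -0.01388568  0.062     ]
[[ 0.52416811 -0.01315997  0.062     ]]
[[ 0.55542693 -0.14722652  0.1616    ]]
```

Call:
drive_tool(increments=[[1, 0.15, 0, 1, 0, 0, 0], [1, 0.15, 0, 2, 0, 0, 0], [1, 0.15, 0, 3, 0, 0, 0], [1, 0.15, 0, 3.6, 0, 0, 0], [1, 0.15, 0, 3.9, 0, 0, 0], [1, 0.15, 0, 4.0, 0, 0, 0], [1, 0.15, 0, 4.0, 0, 0, 0], [1, 0.15, 0, 4.0, 0, 0, 0]])

```text
clock: 4.12
tcp_pos: [0.5587, -0.1457, 0.0927]
ee_rot: [0.975, 0.223, 0.0, 0.0]
wrist_force: [-0.4, -0.8, -1.7]
width: 0.0217
grasp_force: 25.0
```

Call:
drive_tool(increments=[[1, 0, 0, 0.2, 0, 0, 0], [1, 0, 0, 0.4, 0, 0, 0], [1, 0, 0, 0.6, 0, 0, 0], [1, 0, 0, 0.8, 0, 0, 0], [1, 0, 0, 0.9, 0, 0, 0], [1, 0, 0, 0.9, 0, 0, 0]])

```text
clock: 4.62
tcp_pos: [0.5583, -0.1456, 0.0831]
ee_rot: [0.975, 0.222, -0.0, -0.0]
wrist_force: [0.2, -0.5, -1.0]
width: 0.0216
grasp_force: 25.0
```

Call:
drive_tool(increments=[[1, 0, 0, 0.2, 0, 0, 0], [1, 0, 0, 0.4, 0, 0, 0], [1, 0, 0, 0.6, 0, 0, 0], [1, 0, 0, 0.8, 0, 0, 0], [1, 0, 0, 0.85, 0, 0, 0], [1, 0, 0, 0.85, 0, 0, 0]])

```text
clock: 5.12
tcp_pos: [0.5583, -0.1456, 0.0747]
ee_rot: [0.975, 0.223, -0.0, -0.0]
wrist_force: [0.2, -0.8, -0.8]
width: 0.0212
grasp_force: 25.0
```

Call:
drive_tool(increments=[[1, 0, 0, 0.1, 0, 0, 0], [1, 0, 0, 0.2, 0, 0, 0], [1, 0, 0, 0.2, 0, 0, 0], [1, 0, 0, 0.2, 0, 0, 0]])

```text
clock: 5.45
tcp_pos: [0.5585, -0.1456, 0.0729]
ee_rot: [0.975, 0.223, -0.0, -0.0]
wrist_force: [-0.1, -1.3, -0.6]
width: 0.0213
grasp_force: 25.0
```

Call:
drive_tool(increments=[[1, 0, 0, 0.1, 0, 0, 0], [1, 0, 0, 0.2, 0, 0, 0], [1, 0, 0, 0.25, 0, 0, 0], [1, 0, 0, 0.25, 0, 0, 0], [1, 0, 0, 0.25, 0, 0, 0]])

```text
clock: 5.87
tcp_pos: [0.5584, -0.1455, 0.0704]
ee_rot: [0.975, 0.223, -0.0, -0.0]
wrist_force: [-0.2, -0.9, -1.3]
width: 0.0214
grasp_force: 25.0
```

```bash
python3 - <<'E'
from h import *
from workcell import env,snapshot
for n in("wrist","scene"):
    s=snapshot(n); pickle.dump(s,open(n+"3.pkl","wb"))
    if n=="wrist": w=s["image"][130:300,170:350]
    else:
        print(c:=w2p(s,[[.558,-.146,.065]])[0]); c=c.astype(int); v=s["image"][c[1]-35:c[1]+35,c[0]-37:c[0]+37]
    q=env.state(); print(q["tcp_pos"],q["wrist_force"],q["ft_torque"],q["width"])
cv2.imwrite("pics/c3.png",np.hstack([cv2.resize(w,(400,378),interpolation=2),cv2.resize(v,(400,378),interpolation=2)])[:,:,::-1])
E
```

```text
[ 0.55842803 -0.14558185  0.0703841 ] [ 0.60202927 -1.49752226 -0.86556931] [-0.29432306  0.10789775  0.01377354] 0.021723318843416238
[231.92285622 157.87236352]
[ 0.55845026 -0.14560332  0.0704437 ] [ 0.4073634  -1.73460995 -0.25581966] [-0.28539126  0.06421626  0.04846338] 0.02186526683559654
```

View pics/c3.png

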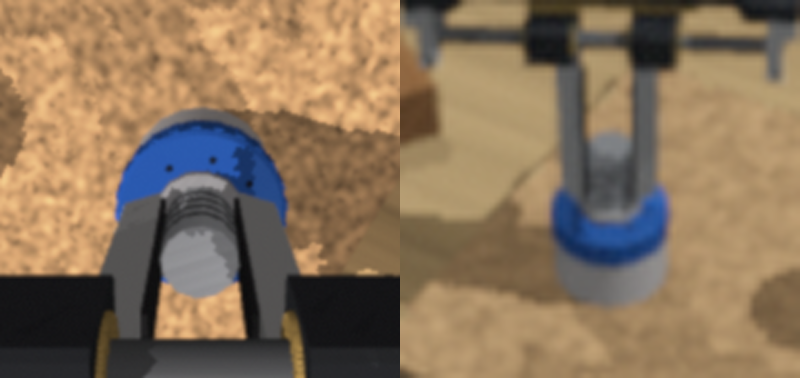

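The flange is down on the lid in this first pot, at home height with no resistance, so its port is clear. I'll release the gauge, lower the open fingers around the pot and grip it.

Call:
drive_tool(increments=[[1, 0, 0, 0.1, 0, 0, 0], [1, 0, 0, 0.1, 0, 0, 0], [3, 0, 0, 0.05, 0, 0, 0], [5, 0, 0, 0, 0, 0, 0], [9.4, 0, 0, 0, 0, 0, 0], [9.4, 0, 0, 0, 0, 0, 0], [9.4, 0, 0, 0, 0, 0, 0], [9.4, 0, 0, 0, 0, 0, 0], [9.4, 0, 0, 0, 0, 0, 0], [9.4, 0, 0, 0, 0, 0, 0], [9.4, 0, 0, 0, 0, 0, 0]])

```text
clock: 6.88
tcp_pos: [0.5584, -0.1456, 0.0704]
ee_rot: [0.975, 0.223, -0.0, -0.0]
wrist_force: [-0.1, 0.3, -0.3]
width: 0.0778
grasp_force: 0.0
```

```bash
python3 - <<'E'
from h import *
from workcell import env,snapshot
s=snapshot("wrist"); w=s["image"][130:300,150:370]
S=snapshot("scene"); v=S["image"][123:193,195:269]
print(env.state()["tcp_pos"],env.state()["width"])
print(w2p(s,[[.558,-.146,.062],[.558,-.146,.066],[.558,-.146,.100]])-[150,130])
cv2.imwrite("pics/c4.png",np.hstack([cv2.resize(w,(400,309),interpolation=2),cv2.resize(v,(327,309),interpolation=2)])[:,:,::-1])
E
```

```text
[ 0.55845369 -0.14556317  0.07040003] 0.08608706506661476
[[109.01067679  94.51385881]
 [108.99363454  96.50212506]
 [108.81604512 117.22093536]]
```

View pics/c4.png

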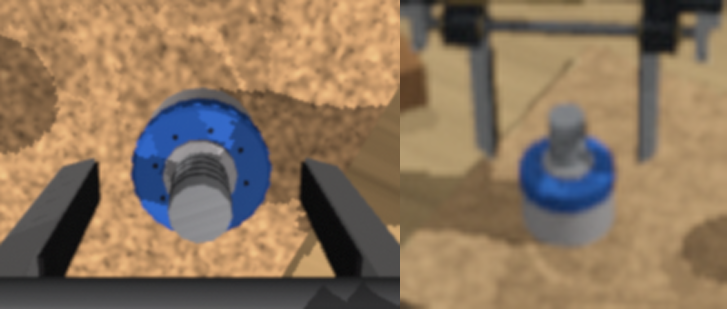

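The gauge stands flush and centred, handle top near (200,212) in the left crop. The fingers clear the lid on both sides.

Call:
drive_tool(increments=[[9.4, 0, 0, 1, 0, 0, 0], [9.4, 0, 0, 2, 0, 0, 0], [9.4, 0, 0, 3, 0, 0, 0], [9.4, 0, 0, 3.4, 0, 0, 0], [9.4, 0, 0, 3.4, 0, 0, 0], [7, 0, 0, 3.4, 0, 0, 0], [5, 0, 0, 3.4, 0, 0, 0], [5, 0, 0, 3.4, 0, 0, 0], [5, 0, 0, 3.4, 0, 0, 0], [5, 0, 0, 3.4, 0, 0, 0], [5, 0, 0, 3.4, 0, 0, 0], [5, 0, 0, 3.4, 0, 0, 0]], squeeze=30)

```text
clock: 7.98
tcp_pos: [0.5585, -0.1456, 0.0366]
ee_rot: [0.975, 0.222, 0.0, 0.0]
wrist_force: [0.5, -0.4, -0.1]
width: 0.0549
grasp_force: 30.0
```

Call:
drive_tool(increments=[[5, 0, 0, 0, 0, 0, 0], [5, 0, 0, 0, 0, 0, 0], [5, 0, 0, -0.5, 0, 0, 0], [5, 0, 0, -2, 0, 0, 0], [5, 0, 0, -4, 0, 0, 0], [5, 0, 0, -6.5, 0, 0, 0], [5, 0, 0, -9, 0, 0, 0], [5, 0, 0, -10, 0, 0, 0], [5, 0, 0, -10, 0, 0, 0], [5, 0, 0, -10, 0, 0, 0]])

```text
clock: 8.82
tcp_pos: [0.5582, -0.1456, 0.1359]
ee_rot: [0.975, 0.222, -0.0, -0.0]
wrist_force: [0.3, 1.1, -4.1]
width: 0.0554
grasp_force: 30.0
```

Call:
drive_tool(increments=[[5, 0.5, -1, 0, 0, 0, 0], [5, 1.3, -3, 0, 0, 0, 0], [5, 2.5, -6, 0, 0, 0, 0], [5, 3.7, -9, 0, 0, 0, 0], [5, 5, -12, 0, 0, 0, 0], [5, 6, -15, 0, 0, 0, 0], [5, 7.3, -18, 0, 0, 0, 0], [5, 8.6, -21, 0, 0, 0, 0], [5, 9.8, -24, 0, 0, 0, 0], [5, 11, -27, 0, 0, 0, 0], [5, 12.3, -30, 0, 0, 0, 0], [5, 13.5, -33, 0, 0, 0, 0]])

```text
clock: 9.82
tcp_pos: [0.5354, 0.2124, 0.1348]
ee_rot: [0.975, 0.223, -0.001, -0.0]
wrist_force: [1.0, -0.2, -3.9]
width: 0.0553
grasp_force: 30.0
```

Call:
drive_tool(increments=[[5, 1.2, -3, 0, 0, 0, 0], [5, 2.4, -6, 0, 0, 0, 0], [5, 3.5, -8.5, 0, 0, 0, 0], [5, 4.2, -10.3, 0, 0, 0, 0], [5, 4.6, -11.2, 0, 0, 0, 0], [5, 4.6, -11.3, 0, 0, 0, 0], [5, 4.6, -11.3, 0, 0, 0, 0], [5, 4.6, -11.3, 0, 0, 0, 0]])

```text
clock: 10.48
tcp_pos: [0.5294, 0.3305, 0.1358]
ee_rot: [0.975, 0.222, -0.0, 0.0]
wrist_force: [0.0, -0.2, -2.5]
width: 0.0554
grasp_force: 30.0
```

```bash
python3 - <<'E'
from h import *
from workcell import env,snapshot
s=snapshot("wrist"); pickle.dump(s,open("w5.pkl","wb")); q=env.state(); print(q["clock"],q["tcp_pos"],q["ee_rot"],q["wrist_force"],q["width"])
im=s["image"].copy()
a=np.radians(4.2);c=np.array([.5298,.332])
for h,z in((.05,.01),(.032,.01)):
    P=[[*(c+R.from_euler('z',a).as_matrix()[:2,:2]@(np.array(k)*h)),z] for k in((1,1),(1,-1),(-1,-1),(-1,1))]
    cv2.polylines(im,[w2p(s,P).round().astype(np.int32)],True,(0,255,0),1)
cv2.imwrite("pics/w5.png",cv2.resize(im,(768,576),interpolation=2)[:,:,::-1])
E
```

```text
10.5333 [0.52967439 0.33043513 0.1361157 ] [ 9.75119551e-01  2.21679133e-01 -2.57670267e-04  3.94835699e-04] [ 0.36744049 -1.22590963 -3.60609568] 0.055144702435434685
```

View pics/w5.png

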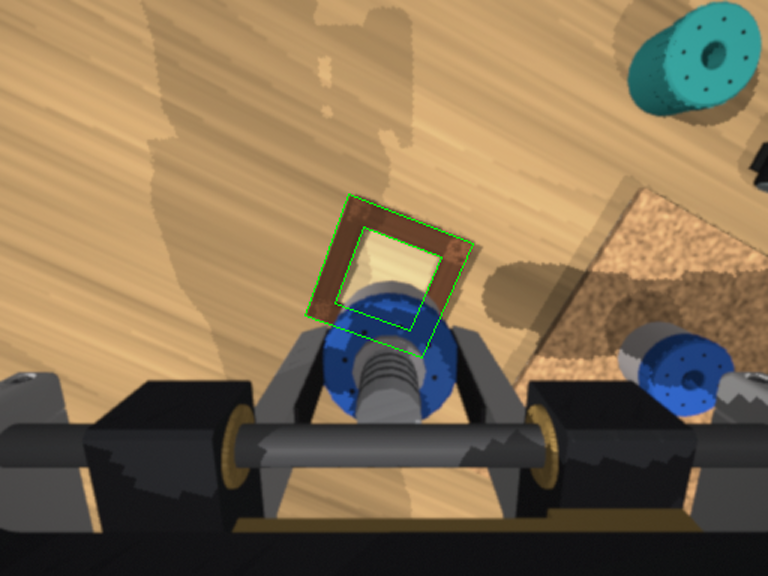

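The overlaid carrier estimate matches the rim to within about a pixel (corners (349,195), (473,243), (422,357), (307,315)). Correct 1.5 mm in y and lower.

Call:
drive_tool(increments=[[5, 0.05, -0.15, 2, 0, 0, 0], [5, 0.05, -0.15, 4, 0, 0, 0], [5, 0.05, -0.15, 6, 0, 0, 0], [5, 0.05, -0.15, 8, 0, 0, 0], [5, 0.05, -0.15, 9.5, 0, 0, 0], [5, 0.05, -0.15, 10.2, 0, 0, 0], [5, 0.05, -0.15, 10.5, 0, 0, 0], [5, 0.05, -0.15, 10.8, 0, 0, 0], [5, 0.05, -0.15, 11.0, 0, 0, 0], [5, 0.05, -0.15, 11.1, 0, 0, 0], [5, 0.05, -0.15, 11.1, 0, 0, 0], [5, 0.05, -0.15, 11.1, 0, 0, 0]])

```text
clock: 11.53
tcp_pos: [0.5294, 0.3338, 0.026]
ee_rot: [0.975, 0.222, 0.0, -0.0]
wrist_force: [-0.1, 0.2, -2.4]
width: 0.0554
grasp_force: 30.0
```

Call:
drive_tool(increments=[[5, 0, 0.1, 0.15, 0, 0, 0], [5, 0, 0.1, 0.25, 0, 0, 0], [5, 0, 0.1, 0.3, 0, 0, 0], [5, 0, 0.1, 0.35, 0, 0, 0], [5, 0, 0.1, 0.35, 0, 0, 0]])

```text
clock: 11.95
tcp_pos: [0.53, 0.3327, 0.0234]
ee_rot: [0.975, 0.222, 0.0, 0.0]
wrist_force: [-7.1, -5.7, 20.3]
width: 0.0553
grasp_force: 30.0
```

Call:
drive_tool(increments=[[5, 0, 0, -0.05, 0, 0, 0], [5, 0, 0, -0.07, 0, 0, 0], [5.7, 0, 0, -0.07, 0, 0, 0], [6.2, 0, 0, -0.07, 0, 0, 0], [7, 0, 0, -0.07, 0, 0, 0], [9.4, 0, 0, -0.07, 0, 0, 0], [9.4, 0, 0, -0.07, 0, 0, 0], [9.4, 0, 0, -0.07, 0, 0, 0], [9.4, 0, 0, -0.07, 0, 0, 0], [9.4, 0, 0, -0.07, 0, 0, 0], [9.4, 0, 0, -0.07, 0, 0, 0]])

```text
clock: 12.87
tcp_pos: [0.5295, 0.3328, 0.0226]
ee_rot: [0.975, 0.223, -0.0, -0.0]
wrist_force: [-0.3, 0.3, 0.9]
width: 0.0941
grasp_force: 0.0
```

Call:
drive_tool(increments=[[9.4, 0, 0, -1, 0, 0, 0], [9.4, 0, 0, -3, 0, 0, 0], [9.4, 0, 0, -6, 0, 0, 0], [9.4, 0, 0, -10, 0, 0, 0], [9.4, 0, 0, -14, 0, 0, 0], [9.4, 0, 0, -17, 0, 0, 0], [9.4, 0, 0, -17, 0, 0, 0], [9.4, 0, 0, -17, 0, 0, 0], [9.4, 0, 0, -17, 0, 0, 0]])

```text
clock: 13.62
tcp_pos: [0.5293, 0.3325, 0.1927]
ee_rot: [0.975, 0.223, -0.0, 0.0]
wrist_force: [-0.4, -0.2, -0.1]
width: 0.094
grasp_force: 0.0
```

```bash
python3 - <<'E'
from h import *
from workcell import env,snapshot
s=snapshot("wrist"); S=snapshot("scene"); print(env.state()["tcp_pos"],env.state()["wrist_force"])
c=w2p(s,[[.53,.332,.06]])[0].astype(int); C=w2p(S,[[.53,.332,.04]])[0].astype(int); print(c,C)
o=w2p(S,[[.53,.332,.004],[.53,.332,.086]]);print(o-C)
w=s["image"][max(c[1]-60,0):c[1]+60,c[0]-80:c[0]+80]; v=S["image"][C[1]-45:C[1]+45,C[0]-60:C[0]+60]
cv2.imwrite("pics/c6.png",np.hstack([cv2.resize(x,(400,300),interpolation=2) for x in(w,v)])[:,:,::-1])
E
```

```text
[0.52903858 0.33235916 0.19164558] [-1.10861635 -0.00389601 -0.04665037]
[259 185] [413 223]
[[ -3.52699976  10.36667831]
 [  6.34306798 -11.91973409]]
```

View pics/c6.png

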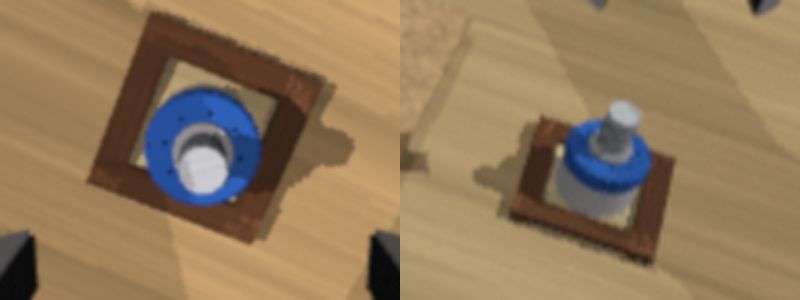

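The pot sits upright inside the rim with the gauge standing flush. The handle top projects within about a pixel of where it should be.

```bash
python3 -c "
from workcell import env
print(env.close_job())"
```

```text
the job is handed in; nothing more can be done
None
```

The first pot I tried (right end of the board as seen from the robot) took the gauge fully home. That pot, gauge standing in its port, is upright in the carrier seat, and I never touched the other pots, torch, notebook or jar; I handed the job in at about 14 s, and no verdict came back.

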